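# Set the depth dial and hold a grooved block home in the dowelling jig

### The arm

A 6-joint arm with a two-finger parallel gripper is mounted at the origin on the work surface. World frame = base frame: x ahead of the robot, y to its left, z up, the work surface at z = 0. Lengths are in m, angles in degrees, forces in N, time in s.
With the tool pointing down it reaches from about 0.375 to 0.9 m from the base axis. Payload 3.1 kg.
Tool frame: the origin (TCP) lies on the centre line of the jaws, within the pads' length; the fingertips stand finger_overhang ahead of it and the grasp point (between the pads) lies 5 mm behind it (finger_overhang is the distance from the TCP to the fingertips, in m); z points along the fingers, y is the line along which they close (so a half turn about z gives the same grasp; the last joint's range is limited). The gripper opens to 87 mm and grips with 3 to 60 N. Pads are 19 mm wide; open, the fingers measure 117 mm over their backs; the gripper's body (75 mm by 190 mm) begins 51 mm behind the grasp point.
Start: joints at [53.772, 30.224, 82.088, -0, 67.689, -10.227], TCP at [0.274, 0.562, 0.237] pointing down, gripper open.
Joint ranges: [-176.69, 176.69], [-43.24, 126.21], [12.49, 139.97], [-82, 262], [0, 151.66], [-163.58, 163.58]. Speed limits (degrees/s): [159.86, 159.86, 180, 180, 180, 180].

### API

Orientations are given as a 3x3 rotation matrix whose columns are the frame's x, y, z axes.
In Python, from rig import read_state, capture, calibration, hand_in, finger_overhang gives the robot as it stands.
- The arm moves only by the tool send_rows, never from a script. Its argument "plan" is a list of rows, each a list of 5 numbers: the closure in counts, from 0 (fully open) to 255 (shut), then the shift along the tool's x, y, z in m, then the turn about the tool's z in rad. A call has 1 to 20 rows; each row shifts and turns the commanded pose from where the row before left it, along the tool's axes as they then stand; what a row does not reach is not made up. A row lasts 1/12 s, in which the tool goes at most 41.7 mm and 7.16 degrees, less where a joint would pass 70% of its speed; a pose out of reach is approached as far as the arm can. A call is refused whole if a number of a shift passes 0.0417 or a number of a turn 0.125, either way. A call with a gripper value outside its range is refused whole. The fingers move at their own pace and stop on an object; the grip force is fixed at half the most. Time passes only in rows, so rows that do not move let the fingers close. It gives the time, the measured TCP pose, the force, the opening and the grip force at its end, in the units of the state.
- read_state(): the state, without advancing time (a new reading comes with each control period).
- capture(name): name is "scene" or "top" or "wrist"; returns (picture, depth): 384x512x3 uint8, blue, green, red; 384x512 float32, m along the optical axis (not along the pixel's ray), 0 where there is no reading.
- calibration(name): a dict with "fx", "fy", "cx", "cy" (pixels), "xyz" and "rotation" of the camera in the world. Camera axes: x right, y down, z forward; pixel columns grow to the right and rows downward; lengths in m; the calibration is good to about 2 mm. A picture is of the moment at which its call begins: read the wrist's pose just before it. calibration takes no time and is no camera call; for the wrist camera it gives the pose at the moment of the call.
- hand_in(): hands the job in; it is judged then, once.
The state is a dict: "time_s": time; "joint_positions": joint angles; "qvel": joint speeds; "tau": joint torques, N m; "position": TCP position; "tcp_rot": TCP orientation; "force": force on the tool from outside, world axes, zero at the start; "moment": the same for the moment, N m; "opening": opening from 0.0 (shut) to 1.0 (fully open); "grasp_force": force on a finger pad.
Only numpy, scipy, OpenCV 4.12 (cv2) and the standard library are available. Lean on these libraries where they do the work, as an engineer would, in place of code of your own. Each camera call takes 0.05 s, during which the arm holds its last target. There are 200 camera calls.

### The job

First turn the dowelling jig's pointer knob until its nose points at the raised index mark. Then set the grooved wooden block flat on the jig's bed, groove up, long side along the rear fence and the end farther from the groove against the side fence, and press it firmly into the corner so that it bears on both fences at once. Finish while still holding it pressed there, and leave the other things on the bench where they are.

Things in the scene. Friction and masses are not known exactly. Their poses are not given: they have to be found in the camera images.
- dial (a joint): angle of the jig's black pointer knob (rad, anticlockwise from above positive): 0 when its nose points at the raised index mark. Range -2.2 to 2.2; starts between 0.6 and 1.3, so it is to be turned clockwise; light friction (0.05 N m), stays where left
- dial_grip (a point): centre of the knob's grip bar, on its vertical axis, 50 mm above the table; x towards the nose (turns with the knob). Bar 48 (x) x 14 (y) x 26 mm high on a 60 mm disc; the 4 mm wide nose sits low at one end, reaching 38 mm from the axis. Below, a fixed aluminium plate, 100 mm across, top 29 mm above the table; on its rim the index, a dark block 5 mm high, among flat ticks
- corner (a point): inner corner of the jig at bed height, 15 mm above the table. Axes as the jig's: the rear fence's inner face is the plane x = 0 (bed on the -x side), the side fence's the plane y = 0 (bed on the +y side), z up. Pressed home, the block's centre is at (-24, 45, 31) mm here and its x axis along +y. The knob's axis is at (-90, 218) mm; at angle 0 its nose points along +x
- jig: the fixed dowelling jig: plywood bed 220 x 300 mm and 15 mm thick with its fences and knob; screwed down, it does not move in an episode. Origin under the bed's centre, on the table; x towards the rear fence, y away from the side fence, z up
- rear_fence: the jig's longer aluminium fence, 18 mm thick (along x), 180 mm long (along y), standing 18 mm above the bed; fixed; origin at the centre of its underside, axes as the jig's; its inner face is 9 mm to -x
- side_fence: the jig's shorter aluminium fence, 140 mm long (along x), 18 mm thick (along y), standing 18 mm above the bed; fixed; origin at the centre of its underside, axes as the jig's; its inner face is 9 mm to +y. Wood drags on the bed and fences (friction about 0.5 to 1), so push some 7 to 15 N towards each fence and not hard down on the bed
- block_center (a point): centre, half-way up, of the loose light-wood block: 90 (x) x 48 (y) x 62 mm high, 0.09 to 0.18 kg, standing groove up. The groove, 18 mm wide, 16 deep, runs across its top, centred 27 mm from the centre towards the +x end; the plain end is -x. On the bed its upper 44 mm stand above the fences: room to grip across the 48 mm above the fence
- groove (a point): centre of the block's groove, on the groove's floor: 27 mm from the block's centre along the block's x, 46 mm above its underside; axes as the block's
- offcut: bystander: a plain wooden offcut without groove, 85 x 45 x 34 mm; origin at the centre of its underside
- lath: bystander: a flat wooden lath 200 x 45 x 18 mm; origin at the centre of its underside
- hammer: bystander: a hammer lying beyond the jig
- screwdriver: bystander: a screwdriver lying on the robot's side of the bench
- glue: bystander: a white glue bottle, 60 mm across, 170 mm high; origin at its foot
- cup: bystander: a white cup, 80 mm across, 90 mm high; origin at its foot
There are look-alikes about, which are no part of the job. Leave any orange or yellow look-alike of the part that bears block_center alone.

How it is judged (in metres and radians):
On the way:
1. the pointer knob rests at the index mark (value of joint dial between -0.12 and 0.12 rad and velocity of joint dial between -0.05 and 0.05 rad/s), for 0.3 s.
At the end, for the whole second after the job is handed in: Knob within 0.12 rad of the index; block on the bed (4 mm), upright and square to the fences (0.06 rad), within 3 mm of its pressed-home place, pressing on each fence with more than 1.5 N, held by the fingers and still through the last second (value of joint dial between -0.12 and 0.12 rad and contact force between block and rear_fence above 1.5 N and contact force between block and side_fence above 1.5 N and contact force between the fingers and block above 1 N and x of block_center in the frame of corner between -0.028 and -0.021 m and y of block_center in the frame of corner between 0.041 and 0.048 m and y of groove in the frame of corner above 0.06 m and z of block_center in the frame of corner between 0.028 and 0.035 m and angle between the x axis of block_center and the y axis of corner, either way round below 0.06 rad and angle between block_center's own z axis and vertical below 0.06 rad and linear speed of block below 0.01 m/s); the arm keeps its last pose, push and grip.
It fails at once if a bystander is moved by more than 30 mm (distance of any of offcut, lath, hammer, screwdriver, glue, cup from where it was at the start of the episode above 0.03 m).
It also fails if it takes over 72 s, if anything falls off the work surface, if the arm or the gripper's body presses on something with over 40 N, if the wrist force passes 120 N, or if a joint passes its speed limit or range.

## Working session

There is one attempt and no reset: what is moved stays moved. The work goes in short steps, Python scripts to look and compute and a tool call to move; the robot and the scene stay as the last step left them, time stands still between calls to the robot, and variables do not carry over. Pictures are saved under pics/ and viewed, at most 10 in all, crops included, and the job is handed in when it is done.

Besides the shell and the picture viewer there is one more tool, called after "Emit:" in YAML: its name, and indented under it one key for each argument. send_rows: Moves the arm, as the interface text tells. Its arguments: {"type":"object","properties":{"plan":{"type":"array","items":{"type":"array","items":{"type":"number"}}}},"required":["plan"]}

```bash
mkdir -p pics
cat > h.py <<'E'
import numpy as np, cv2
from rig import *
def pt(c,d,u,v,r=1):
    w=d[v-r:v+r+1,u-r:u+r+1]; z=np.median(w[w>0])
    p=np.array([(u-c['cx'])/c['fx']*z,(v-c['cy'])/c['fy']*z,z])
    return np.array(c['xyz'])+np.array(c['rotation'])@p
def cloud(c,d):
    v,u=np.indices(d.shape)
    p=np.stack([(u-c['cx'])/c['fx']*d,(v-c['cy'])/c['fy']*d,d],-1)
    return p@np.array(c['rotation']).T+np.array(c['xyz'])
E
python3 - <<'E'
from h import *
print(finger_overhang if not callable(finger_overhang) else finger_overhang())
for n in ['top','scene']:
    c=calibration(n);i,d=capture(n)
    np.savez(f'{n}0.npz',i=i,d=d); import pickle; pickle.dump(c,open(f'{n}.pkl','wb'))
    cv2.imwrite(f'pics/{n}0.png',cv2.resize(i,(800,600),interpolation=cv2.INTER_CUBIC))
    print(n,c)
print(read_state())
E
```

```text
0.014
top {'fx': 445.10009675039, 'fy': 445.10009675039, 'cx': 249.6142989042076, 'cy': 196.06727640325488, 'xyz': array([ 0.31301809, -0.02145219,  1.46671322]), 'rotation': array([[ 0.00149616, -0.98623396,  0.16534917],
       [-0.99982008, -0.004602  , -0.01840201],
       [ 0.01890963, -0.16529188, -0.98606339]])}
scene {'fx': 404.52342475747474, 'fy': 404.52342475747474, 'cx': 260.0892694196961, 'cy': 194.28345447716686, 'xyz': array([0.99671818, 0.63960665, 0.99316417]), 'rotation': array([[-0.84565926,  0.40956468, -0.34222389],
       [ 0.53361166,  0.63569402, -0.55780974],
       [-0.01090948, -0.65433163, -0.75612902]])}
{'time_s': 0.1, 'joint_positions': array([ 5.37720658e+01,  3.02749893e+01,  8.21511324e+01,  1.05461370e-03,
        6.76883536e+01, -1.02271580e+01]), 'qvel': array([-0.01699934, -0.07135626, -0.25323763,  0.05170254,  0.02879342,
        0.07775355]), 'tau': array([-7.81322542e-04, -4.40990067e+01, -1.77149177e+01,  6.33881078e-02,
        5.34217805e-02, -4.40962731e-05]), 'position': array([0.2735691 , 0.56122863, 0.23564339]), 'tcp_rot': array([[-8.98784814e-01,  4.38388447e-01, -1.19453442e-03],
       [ 4.38389917e-01,  8.98783464e-01, -1.60164283e-03],
       [ 3.71486068e-04, -1.96320410e-03, -9.99998004e-01]]), 'force': array([-0.01826261,  0.97228443,  0.61121083]), 'moment': array([-0.03997285, -0.00708867, -0.04397712]), 'grasp_force': 0.0, 'opening': 1.0004577891030557}
```

View pics/top0.png

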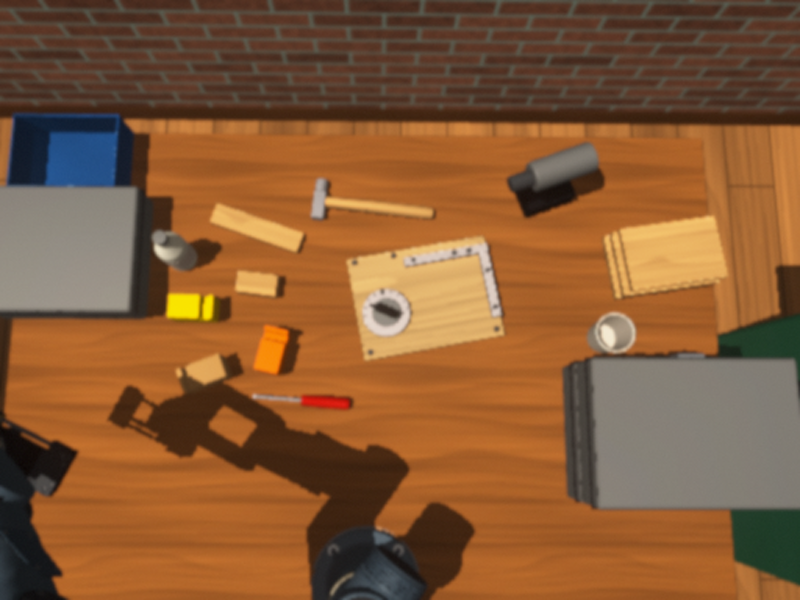

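View pics/scene0.png

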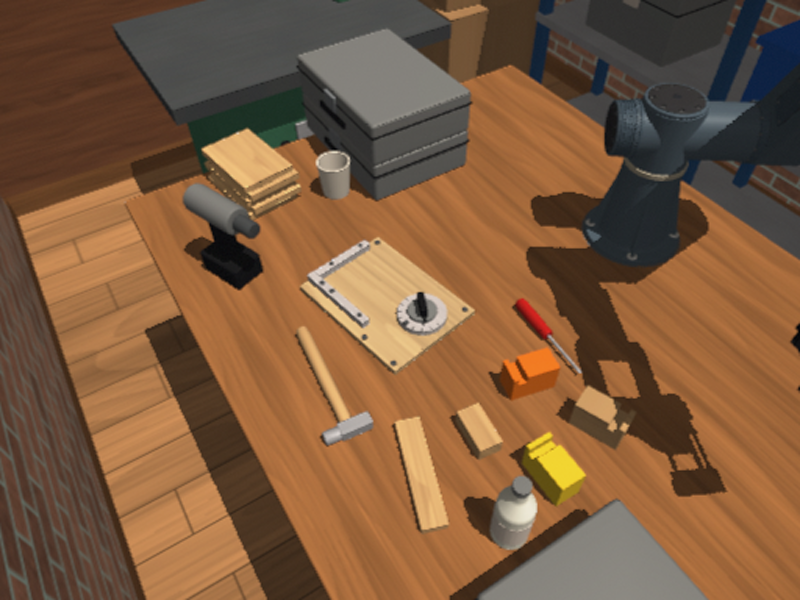

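The top view shows these block-like things (800x600 pixels):
- wooden, at (203,372)
- orange, at (272,350)
- yellow, at (190,306)
- plain offcut, at (258,284)

Only the one at (203,372) is both light wood and grooved, so it fits the description. I'll confirm that in an enlarged crop, with the jig beside it.

Run:
```python
from h import *
t=np.load('top0.npz')['i'];s=np.load('scene0.npz')['i']
# top crop 512px coords: block 105..165 x 215..265 ; jig 215..330 x 145..235
a=cv2.resize(t[215:260,105:165],(400,300),interpolation=cv2.INTER_CUBIC)
b=cv2.resize(s[235:295,350:430],(400,300),interpolation=cv2.INTER_CUBIC)
c=cv2.resize(t[170:222,222:278],(323,300),interpolation=cv2.INTER_CUBIC)
e=cv2.resize(s[180:220,245:295],(375,300),interpolation=cv2.INTER_CUBIC)
cv2.imwrite('pics/c1.png',np.vstack([np.hstack([a,b]),np.pad(np.hstack([c,e]),((0,0),(0,102),(0,0)))]))
```

```text
(no output)
```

View pics/c1.png

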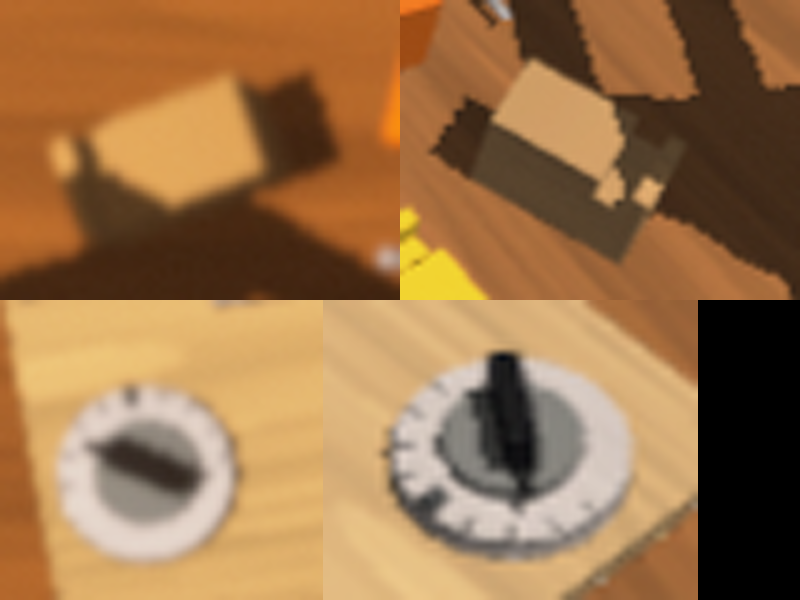

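The crop confirms it: the wooden block is grooved, with the groove near its left end in the top view (top-left panel, x≈80). The knob's nose points left at (90,445), the index is at (130,395), and turning left to up is clockwise, as stated. Next I measure the poses from depth.

Run:
```python
from h import *
import pickle
for n in ['top','scene']:
    c=pickle.load(open(n+'.pkl','rb'));f=np.load(n+'0.npz');d=f['d'];P=cloud(c,d);
    def rect(m,lab):
        q=P[m]; r=cv2.minAreaRect((q[:,:2]*1000).astype(np.float32)); print(n,lab,m.sum(),np.round(r[0],1),np.round(r[1],1),round(r[2],2),'z',np.round(np.median(q[:,2])*1000,1)); return q
    z=P[...,2];X=P[...,0];Y=P[...,1];v=d>0
    k=lambda u0,u1,w0,w1:(np.indices(d.shape)[1]>=u0)&(np.indices(d.shape)[1]<=u1)&(np.indices(d.shape)[0]>=w0)&(np.indices(d.shape)[0]<=w1)
    blk=k(108,150,222,255) if n=='top' else k(360,410,242,288)
    jig=k(218,328,148,234) if n=='top' else k(188,306,150,240)
    rect(v&blk&(z>.055)&(z<.07),'blocktop')
    q=rect(v&jig&(z>.009)&(z<.1),'jig')
    rect(v&jig&(z>.028)&(z<.038),'fence+plate')
    kn=v&jig&(z>.050)&(z<.075); rect(kn,'knobbar')
    print('off',[np.round(P[w,u]*1000) for u,w in ([(165,181),(173,225)] if n=='top' else [(307,275),(340,238)])])
```

```text
top blocktop 370 [411.6 333.2] [49.3 91.5] 20.21 z 62.7
top jig 5858 [ 572.8 -122.7] [275.7 349. ] 0.14 z 17.1
top fence+plate 900 [ 587.6 -124.9] [158.  285.6] 10.48 z 32.9
top knobbar 71 [541.2 -38.9] [46.8 14.4] 68.0 z 62.9
off [array([602., 228.,  35.]), array([455., 194.,  62.])]
scene blocktop 463 [456.9 349.6] [139.9  90.1] 21.08 z 60.9
scene jig 5237 [ 634.5 -110.1] [333.6 303.7] 10.23 z 15.2
scene fence+plate 795 [ 647.9 -114.1] [270.2 287.8] 10.32 z 31.8
scene knobbar 69 [545.4 -36.6] [51.6 14.5] 66.52 z 61.1
off [array([609., 240.,  33.]), array([473., 208.,  60.])]
```

```bash
cat >> h.py <<'E'
def go(xyz,psi):
    s=read_state();R=np.array(s['tcp_rot']);dl=R.T@(np.array(xyz)-s['position'])
    a=np.degrees(np.arctan2(R[1,1],R[0,1]));t=(a-psi+180)%360-180
    n=max(np.ceil(np.abs(dl).max()/.04),1)
    print('pos',np.round(s['position']*1000,1),'psi',round(a,2),'F',np.round(s['force'],1),'op',round(s['opening'],3),'t',s['time_s'])
    print('tool shift mm',np.round(dl*1000,1),'rows',n,'per row',np.round(dl/n,4),'then turn rad',round(np.radians(t),3))
E
python3 - <<'E'
from h import *
go((.543,-.038,.237),-22)
E
```

```text
pos [273.6 561.2 235.6] psi 64.0 F [-0.   1.   0.6] op 1.0 t 0.1
tool shift mm [-504.9 -420.5   -0.7] rows 13.0 per row [-0.0388 -0.0323 -0.0001] then turn rad 1.501
```

Emit:
send_rows:
  plan:
    - [0,-0.028,-0.0234,0,0]
    - [0,-0.028,-0.0234,0,0]
    - [0,-0.028,-0.0234,0,0]
    - [0,-0.028,-0.0234,0,0]
    - [0,-0.028,-0.0234,0,0]
    - [0,-0.028,-0.0234,0,0]
    - [0,-0.028,-0.0234,0,0]
    - [0,-0.028,-0.0234,0,0]
    - [0,-0.028,-0.0234,0,0]
    - [0,-0.028,-0.0234,0,0]
    - [0,-0.028,-0.0234,0,0]
    - [0,-0.028,-0.0234,0,0]
    - [0,-0.028,-0.0234,0,0]
    - [0,-0.028,-0.0234,0,0]
    - [0,-0.028,-0.0234,0,0]
    - [0,-0.028,-0.0234,0,0]
    - [0,-0.028,-0.0234,0,0]
    - [0,-0.028,-0.0234,0,0]

```text
time_s: 1.6
position: [0.5424, -0.0395, 0.2362]
tcp_rot: [[-0.899, 0.439, -0.001], [0.439, 0.899, 0.0], [0.001, -0.0, -1.0]]
force: [0.3, 0.1, 0.2]
opening: 1.002
grasp_force: 0.0
```

Emit:
send_rows:
  plan:
    - [0,0,0,0,0.125]
    - [0,0,0,0,0.125]
    - [0,0,0,0,0.125]
    - [0,0,0,0,0.125]
    - [0,0,0,0,0.125]
    - [0,0,0,0,0.125]
    - [0,0,0,0,0.125]
    - [0,0,0,0,0.125]
    - [0,0,0,0,0.125]
    - [0,0,0,0,0.125]
    - [0,0,0,0,0.125]
    - [0,0,0,0,0.125]
    - [0,0,0,0,0]
    - [0,0,0,0,0]

```text
time_s: 2.77
position: [0.542, -0.0377, 0.2363]
tcp_rot: [[0.371, 0.929, -0.001], [0.929, -0.371, 0.0], [-0.0, -0.001, -1.0]]
force: [0.1, 0.5, 0.1]
opening: 1.002
grasp_force: 0.0
```

Run:
```python
from h import *
import pickle
go((.543,-.038,.237),-22)
c=calibration('wrist');i,d=capture('wrist');np.savez('w1.npz',i=i,d=d);pickle.dump(c,open('w1.pkl','wb'))
cv2.imwrite('pics/w1.png',cv2.resize(i,(800,600)));print(c['xyz'],c['fx'])
```

```text
pos [542.  -37.7 236.3] psi -21.76 F [0.1 0.5 0.1] op 1.002 t 2.7667
tool shift mm [ 0.1  1.  -0.7] rows 1.0 per row [ 0.0001  0.001  -0.0007] then turn rad 0.004
[0.57140606 0.03535056 0.38577651] 266.6464249448424
```

View pics/w1.png

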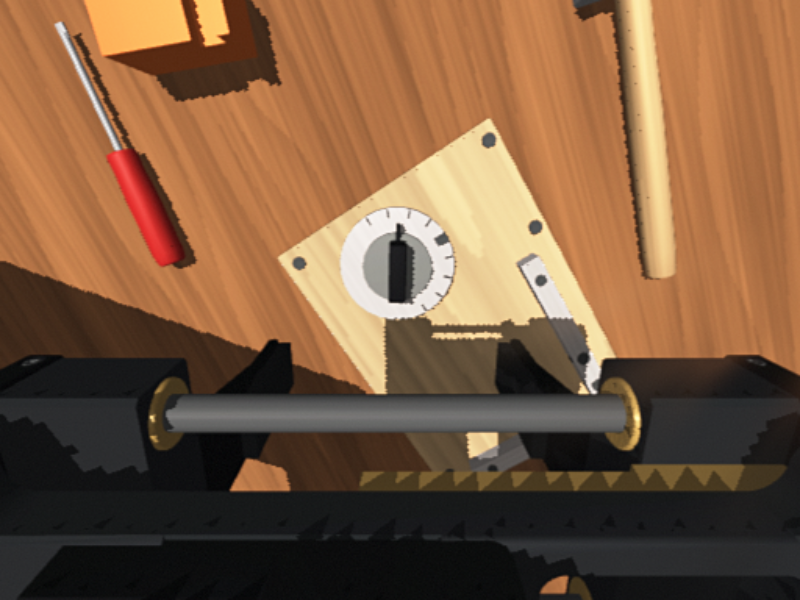

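The wrist view shows the knob at (398,270), its nose at (400,228) and the index block at (441,239), with the rear fence's inner edge running from (519,265) to (590,392). I'll measure the jig from this.

Run:
```python
from h import *
import pickle
c=pickle.load(open('w1.pkl','rb'));f=np.load('w1.npz');d=f['d'];P=cloud(c,d)*1000
v,u=np.indices(d.shape);z=P[...,2]
pr=lambda l,q:print(l,len(q),np.round(cv2.minAreaRect(q[:,:2].astype(np.float32))[0],1),[np.round(a,1) for a in cv2.minAreaRect(q[:,:2].astype(np.float32))[1:]],np.round(np.median(q[:,2]),1))
kn=(u>215)&(u<293)&(v>128)&(v<204)&(d>0)
pr('bar',P[kn&(z>52)&(z<70)])
pl=P[kn&(z>22)&(z<70)];print('plate',cv2.minEnclosingCircle(pl[:,:2].astype(np.float32)))
pr('plate',pl)
fe=P[(u>328)&(u<385)&(v>160)&(v<246)&(d>0)&(z>26)&(z<40)];pr('rear',fe)
bed=P[(u>178)&(u<330)&(v>76)&(v<200)&(d>0)&(z>8)&(z<22)];pr('bed',bed);
ray=lambda U,V,h:(lambda r:np.array(c['xyz'])*1e3+r*(h-c['xyz'][2]*1e3)/r[2])(np.array(c['rotation'])@np.array([(U*.64-c['cx'])/c['fx'],(V*.64-c['cy'])/c['fy'],1]))
k=cv2.minEnclosingCircle(pl[:,:2].astype(np.float32))[0]
for n,q,h in [('index',(441,239),34),('nose',(400,226),40),('fA',(519,265),33),('fB',(590,392),33),('fend2',(540,256),33),('bedc1',(279,258),15),('bedc2',(490,119),15)]:
    r=ray(*q,h);print(n,np.round(r,1),'ang from knob',round(np.degrees(np.arctan2(r[1]-k[1],r[0]-k[0])),1))
```

```text
bar 433 [543.9 -38.1] [array([47.2, 13.8]), np.float64(68.0)] 64.1
plate ((543.6625366210938, -38.656700134277344), 49.90938186645508)
plate 4095 [543.4 -38.1] [array([98.5, 98.3]), np.float64(68.8)] 31.0
rear 1254 [ 663.6 -143.7] [array([ 18.8, 138.1]), np.float64(10.6)] 34.2
bed 8295 [566.4 -53.3] [array([220. , 161.2]), np.float64(10.6)] 16.3
index [587.7 -31.1  34. ] ang from knob 9.7
nose [559.6  -7.3  40. ] ang from knob 63.0
fA [642.7 -77.5  33. ] ang from knob -21.4
fB [ 669.4 -220.8   33. ] ang from knob -55.4
fend2 [661.7 -76.6  33. ] ang from knob -17.8
bedc1 [446.5   3.4  15. ] ang from knob 156.6
bedc2 [659.9  43.7  15. ] ang from knob 35.3
```

Emit:
send_rows:
  plan:
    - [0,0,0.002,0.036,0.004]
    - [0,0,0,0.036,0]
    - [0,0,0,0.036,0]
    - [0,0,0,0.036,0]
    - [0,0,0,0.023,0]
    - [0,0,0,0.015,0]
    - [0,0,0,0,0]
    - [255,0,0,0,0]
    - [255,0,0,0,0]
    - [255,0,0,0,0]
    - [255,0,0,0,0]
    - [255,0,0,0,0]
    - [255,0,0,0,0]
    - [255,0,0,0,0]
    - [255,0,0,0,0]
    - [255,0,0,0,0]
    - [255,0,0,0,0]
    - [255,0,0,0,0]

```text
time_s: 4.32
position: [0.5441, -0.0385, 0.0545]
tcp_rot: [[0.377, 0.926, -0.0], [0.926, -0.377, 0.0], [-0.0, -0.0, -1.0]]
force: [-0.5, -0.6, 0.7]
opening: 0.251
grasp_force: 0.0
```

Emit:
send_rows:
  plan:
    - [255,0,0,0,0]
    - [255,0,0,0,0]
    - [255,0,0,0,0]
    - [255,0,0,0,0]
    - [255,0,0,0,0]
    - [255,0,0,0,0]

```text
time_s: 4.82
position: [0.5442, -0.0386, 0.0545]
tcp_rot: [[0.377, 0.926, 0.0], [0.926, -0.377, -0.0], [0.0, 0.0, -1.0]]
force: [1.2, -0.6, -0.8]
opening: 0.157
grasp_force: 30.0
```

Emit:
send_rows:
  plan:
    - [255,0,0,0,0.1]
    - [255,0,0,0,0.1]
    - [255,0,0,0,0.1]
    - [255,0,0,0,0.1]
    - [255,0,0,0,0.1]
    - [255,0,0,0,0.1]
    - [255,0,0,0,0.1]
    - [255,0,0,0,0.1]
    - [255,0,0,0,0.1]
    - [255,0,0,0,0.1]
    - [255,0,0,0,0]
    - [255,0,0,0,0]
    - [255,0,0,0,0]
    - [255,0,0,0,0]

```text
time_s: 5.98
position: [0.5447, -0.0391, 0.0545]
tcp_rot: [[0.983, 0.184, 0.001], [0.184, -0.983, -0.001], [0.001, 0.001, -1.0]]
force: [1.2, -4.4, -3.2]
opening: 0.161
grasp_force: 30.0
```

Emit:
send_rows:
  plan:
    - [0,0,0,0,0]
    - [0,0,0,0,0]
    - [0,0,0,0,0]
    - [0,0,0,0,0]
    - [0,0,0,0,0]
    - [0,0,0,0,0]
    - [0,0,0,0,0]
    - [0,0,0,0,0]
    - [0,0,0,-0.02,0]
    - [0,0,0,-0.04,0]
    - [0,0,0,-0.04,0]
    - [0,0,0,-0.04,0]
    - [0,0,0,-0.04,0]
    - [0,0,0,0,0]
    - [0,0,0,0,0]

```text
time_s: 7.23
position: [0.5457, -0.0389, 0.2375]
tcp_rot: [[0.983, 0.183, 0.007], [0.183, -0.983, -0.002], [0.006, 0.003, -1.0]]
force: [-0.3, -0.4, -0.1]
opening: 0.993
grasp_force: 0.0
```

Run:
```python
from h import *
c=calibration('wrist');i,d=capture('wrist')
P=cloud(c,d)*1000
q=P[(d>0)&(np.hypot(P[...,0]-544,P[...,1]+38)<45)&(P[...,2]>52)&(P[...,2]<70)]
print(len(q),cv2.minAreaRect(q[:,:2].astype(np.float32)))
cv2.imwrite('pics/w2.png',cv2.resize(i[80:272,180:340],(500,600)))
go((.412,.333,.235),20.2)
```

```text
414 ((544.97705078125, -38.19874572753906), (46.46135711669922, 12.722933769226074), 10.554299354553223)
pos [544.1 -38.5 235.3] psi -79.47 F [-0.2  0.4 -0.6] op 1.0 t 7.2833
tool shift mm [-6.200e+01 -3.894e+02 -1.000e-01] rows 10.0 per row [-0.0062 -0.0389 -0.    ] then turn rad -1.739
```

View pics/w2.png

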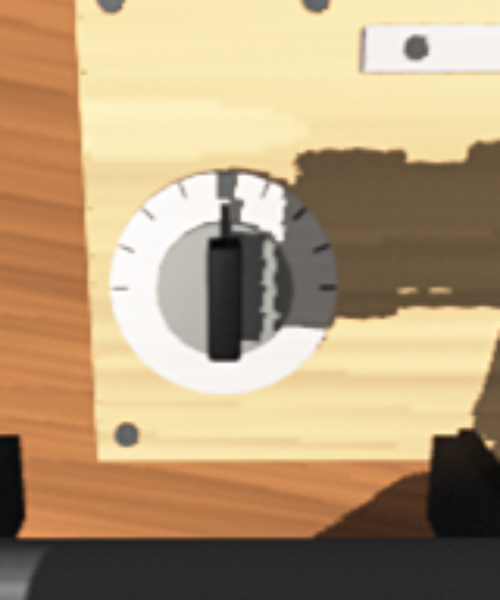

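The nose at (225,205) is now lined up with the index at (225,185), and the bar measures 10.55° against the jig's 10.5°, so the knob is done. Next is the block.

Emit:
send_rows:
  plan:
    - [0,-0.0062,-0.0389,0,0]
    - [0,-0.0062,-0.0389,0,0]
    - [0,-0.0062,-0.0389,0,0]
    - [0,-0.0062,-0.0389,0,0]
    - [0,-0.0062,-0.0389,0,0]
    - [0,-0.0062,-0.0389,0,0]
    - [0,-0.0062,-0.0389,0,0]
    - [0,-0.0062,-0.0389,0,0]
    - [0,-0.0062,-0.0389,0,0]
    - [0,-0.0062,-0.0389,0,0]

```text
time_s: 8.12
position: [0.4097, 0.3335, 0.2322]
tcp_rot: [[0.983, 0.183, -0.005], [0.183, -0.983, -0.002], [-0.005, 0.002, -1.0]]
force: [1.3, -0.9, 0.2]
opening: 0.998
grasp_force: 0.0
```

Emit:
send_rows:
  plan:
    - [0,0,0,0,-0.124]
    - [0,0,0,0,-0.124]
    - [0,0,0,0,-0.124]
    - [0,0,0,0,-0.124]
    - [0,0,0,0,-0.124]
    - [0,0,0,0,-0.124]
    - [0,0,0,0,-0.124]
    - [0,0,0,0,-0.124]
    - [0,0,0,0,-0.124]
    - [0,0,0,0,-0.124]
    - [0,0,0,0,-0.124]
    - [0,0,0,0,-0.124]
    - [0,0,0,0,-0.124]
    - [0,0,0,0,-0.124]
    - [0,0,0,0,0]
    - [0,0,0,0,0]

```text
time_s: 9.45
position: [0.411, 0.332, 0.2327]
tcp_rot: [[-0.339, 0.941, -0.004], [0.941, 0.339, -0.002], [-0.0, -0.004, -1.0]]
force: [0.3, -0.3, -0.6]
opening: 0.996
grasp_force: 0.0
```

Run:
```python
from h import *
go((.412,.333,.235),20.2)
c=calibration('wrist');i,d=capture('wrist')
P=cloud(c,d)*1000
m=(d>0)&(np.hypot(P[...,0]-412,P[...,1]-333)<70)
for lo,hi in [(57,68),(40,52)]:
  q=P[m&(P[...,2]>lo)&(P[...,2]<hi)]
  print(len(q),cv2.minAreaRect(q[:,:2].astype(np.float32)),np.median(q[:,2]))
cv2.imwrite('pics/w3.png',cv2.resize(i,(800,600)))
```

```text
pos [411.  332.  232.7] psi 19.81 F [ 0.3 -0.3 -0.6] op 0.996 t 9.45
tool shift mm [ 0.6  1.2 -2.3] rows 1.0 per row [ 0.0006  0.0012 -0.0023] then turn rad -0.007
2247 ((413.8266906738281, 332.69439697265625), (47.98503112792969, 90.40532684326172), 20.95562171936035) 63.29112425113714
539 ((402.6480712890625, 362.2149353027344), (47.31588363647461, 27.43106460571289), 20.814571380615234) 47.316604510049096
```

View pics/w3.png

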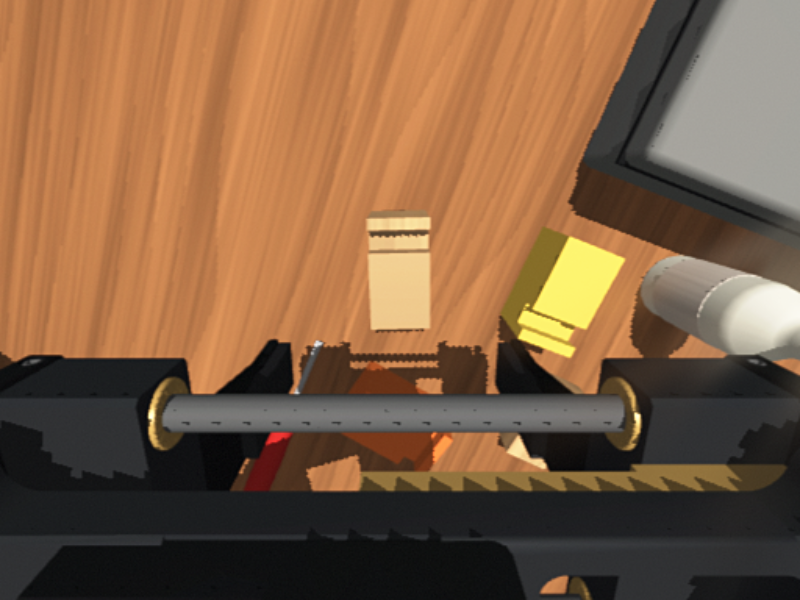

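The wrist view shows the wooden block upright at (400,270), groove at its far end (y≈240), between the open fingers. The yellow one at (565,290) is clear of them. Going down to grip.

Emit:
send_rows:
  plan:
    - [0,0,0.0026,0.035,-0.017]
    - [0,0,0,0.036,0]
    - [0,0,0,0.036,0]
    - [0,0,0,0.036,0]
    - [0,0,0,0.03,0]
    - [0,0,0,0.014,0]
    - [0,0,0,0.0095,0]
    - [0,0,0,0,0]
    - [255,0,0,0,0]
    - [255,0,0,0,0]
    - [255,0,0,0,0]
    - [255,0,0,0,0]
    - [255,0,0,0,0]
    - [255,0,0,0,0]
    - [255,0,0,0,0]
    - [255,0,0,0,0]
    - [255,0,0,0,0]
    - [255,0,0,0,0]

```text
time_s: 11.0
position: [0.4147, 0.3336, 0.0385]
tcp_rot: [[-0.358, 0.934, 0.0], [0.934, 0.358, 0.0], [0.0, 0.001, -1.0]]
force: [-0.5, -0.2, 5.8]
opening: 0.553
grasp_force: 30.0
```

Run:
```python
from h import *
go((.4135,.3327,.036),20.8)
```

```text
pos [414.7 333.6  38.5] psi 20.97 F [-0.5 -0.2  5.8] op 0.553 t 11.0
tool shift mm [-0.4 -1.4  2.5] rows 1.0 per row [-0.0004 -0.0014  0.0025] then turn rad 0.003
```

Emit:
send_rows:
  plan:
    - [255,0,0,-0.02,0]
    - [255,0,0,-0.035,0]
    - [255,0,0,-0.035,0]
    - [255,0,0,-0.035,0]
    - [255,0,0,-0.035,0]
    - [255,0,0,0,0]

```text
time_s: 11.5
position: [0.4181, 0.3355, 0.2042]
tcp_rot: [[-0.358, 0.934, 0.012], [0.934, 0.358, 0.006], [0.001, 0.013, -1.0]]
force: [0.8, 0.3, -0.9]
opening: 0.549
grasp_force: 30.0
```

Run:
```python
from h import *
go((.628,-.186,.2),10.5)
```

```text
pos [418.1 335.5 204.2] psi 20.98 F [ 0.8  0.3 -0.9] op 0.549 t 11.5
tool shift mm [-562.1    9.1    3.5] rows 15.0 per row [-0.0375  0.0006  0.0002] then turn rad 0.183
```

Emit:
send_rows:
  plan:
    - [255,-0.0375,0.0006,0,0]
    - [255,-0.0375,0.0006,0,0]
    - [255,-0.0375,0.0006,0,0]
    - [255,-0.0375,0.0006,0,0]
    - [255,-0.0375,0.0006,0,0]
    - [255,-0.0375,0.0006,0,0]
    - [255,-0.0375,0.0006,0,0]
    - [255,-0.0375,0.0006,0,0]
    - [255,-0.0375,0.0006,0,0]
    - [255,-0.0375,0.0006,0,0]
    - [255,-0.0375,0.0006,0,0]
    - [255,-0.0375,0.0006,0,0]
    - [255,-0.0375,0.0006,0,0]
    - [255,-0.0375,0.0006,0,0]
    - [255,-0.0375,0.0006,0,0]
    - [255,0,0,0,0.0915]
    - [255,0,0,0,0.0915]
    - [255,0,0,0,0]
    - [255,0,0,0,0]

```text
time_s: 13.08
position: [0.6235, -0.1883, 0.1965]
tcp_rot: [[-0.184, 0.983, -0.002], [0.983, 0.184, 0.001], [0.002, -0.002, -1.0]]
force: [-0.5, -0.7, -0.9]
opening: 0.547
grasp_force: 30.0
```

Run:
```python
from h import *
go((.628,-.1865,.0565),10.5)
c=calibration('wrist');i,d=capture('wrist');s=read_state()
P=cloud(c,d);Q=(P-s['position'])@np.array(s['tcp_rot'])*1000 # tool frame
m=(d>0)&(np.abs(Q[...,0])<70)&(np.abs(Q[...,1])<40)&(Q[...,2]>-30)&(Q[...,2]<-12)
q=Q[m];print('block top in tool',len(q),cv2.minAreaRect(q[:,:2].astype(np.float32)) if len(q) else 0, np.median(q[:,2]) if len(q) else 0)
ct=calibration('top');it,dt=capture('top');P=cloud(ct,dt)*1000
f=(dt>0)&(P[...,2]>28)&(P[...,2]<38)
R=np.array([[.9833,-.1822],[.1822,.9833]]);J=(P[...,:2]-[672,-236.2])@R
for l,g in [('rear',f&(J[...,0]>-6)&(J[...,0]<24)&(J[...,1]>0)&(J[...,1]<190)),('side',f&(J[...,1]>-24)&(J[...,1]<6)&(J[...,0]>-150)&(J[...,0]<10))]:
    print(l,g.sum(),np.percentile(J[g],[1,50,99],axis=0).round(1).tolist() if g.sum() else '')
cv2.imwrite('pics/w4.png',cv2.resize(i,(800,600)))
```

```text
pos [ 623.5 -188.3  196.5] psi 10.61 F [-0.5 -0.7 -0.9] op 0.547 t 13.0833
tool shift mm [  0.7   5.1 140. ] rows 4.0 per row [0.0002 0.0013 0.035 ] then turn rad 0.002
block top in tool 7713 ((9.706245422363281, -0.1047210693359375), (69.70661926269531, 74.6479263305664), 0.3421120047569275) -24.202098942147863
rear 56 [[-3.3, 123.4], [6.1, 145.8], [15.5, 161.1]]
side 52 [[-141.9, -17.8], [-127.7, -9.4], [-105.3, -0.0]]
```

View pics/w4.png

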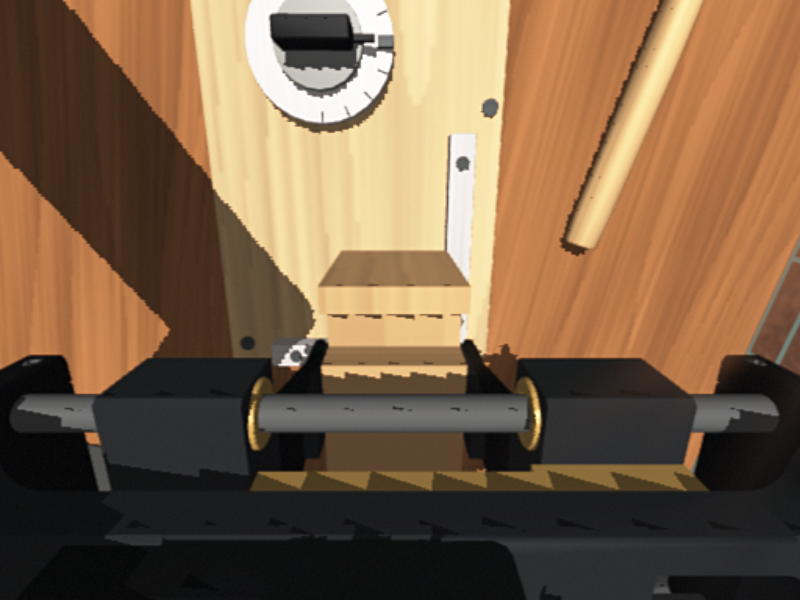

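The block is held square above the bed, the rear fence shows at (460,190), and the knob still points at the index. Lowering now.

Emit:
send_rows:
  plan:
    - [255,0,0.003,0.03,0.002]
    - [255,0,0,0.035,0]
    - [255,0,0,0.03,0]
    - [255,0,0,0.025,0]
    - [255,0,0,0.012,0]
    - [255,0,0,0.006,0]
    - [255,0,0,0,0]
    - [255,0,0,0,0]
    - [255,0,0,0,0]

```text
time_s: 13.93
position: [0.6286, -0.1886, 0.062]
tcp_rot: [[-0.18, 0.984, 0.003], [0.984, 0.18, -0.002], [-0.002, 0.003, -1.0]]
force: [0.5, -0.3, -1.4]
opening: 0.55
grasp_force: 30.0
```

Run:
```python
from h import *
go((.628,-.1865,.0535),10.5)
```

```text
pos [ 628.6 -188.6   62. ] psi 10.4 F [ 0.5 -0.3 -1.4] op 0.55 t 13.9333
tool shift mm [ 2.1 -0.3  8.5] rows 1.0 per row [ 0.0021 -0.0003  0.0085] then turn rad -0.002
```

Emit:
send_rows:
  plan:
    - [255,0,0,0.004,0]
    - [255,0,0,0.002,0]
    - [255,0,0,0.001,0]
    - [255,0,0,0,0]
    - [255,0,0,0,0]

```text
time_s: 14.35
position: [0.6275, -0.1882, 0.0535]
tcp_rot: [[-0.18, 0.984, 0.001], [0.984, 0.18, -0.0], [-0.001, 0.001, -1.0]]
force: [-0.5, -0.5, 1.8]
opening: 0.548
grasp_force: 30.0
```

Emit:
send_rows:
  plan:
    - [255,0,0,0.001,0]
    - [255,0,0,0,0]
    - [255,0,0,0,0]

```text
time_s: 14.6
position: [0.6274, -0.1882, 0.0535]
tcp_rot: [[-0.18, 0.984, 0.001], [0.984, 0.18, -0.0], [-0.001, 0.001, -1.0]]
force: [-2.1, 0.1, 6.7]
opening: 0.548
grasp_force: 30.0
```

Emit:
send_rows:
  plan:
    - [255,0,0,0.0005,0]
    - [255,0,0,0,0]
    - [255,0,0,0,0]

```text
time_s: 14.85
position: [0.6275, -0.1881, 0.0535]
tcp_rot: [[-0.18, 0.984, 0.001], [0.984, 0.18, -0.001], [-0.001, 0.001, -1.0]]
force: [-2.4, 0.7, 9.5]
opening: 0.549
grasp_force: 30.0
```

Emit:
send_rows:
  plan:
    - [255,0,0,-0.001,0]
    - [255,0,0.003,0,0]
    - [255,0,0.003,0,0]
    - [255,0,0.003,0,0]
    - [255,0,0,0,0]
    - [255,0,0,0,0]

```text
time_s: 15.35
position: [0.6356, -0.1867, 0.0535]
tcp_rot: [[-0.18, 0.984, -0.001], [0.984, 0.18, -0.0], [-0.0, -0.001, -1.0]]
force: [-2.5, -0.8, 8.6]
opening: 0.556
grasp_force: 30.0
```

Emit:
send_rows:
  plan:
    - [255,0,0.001,0,0]
    - [255,0,0.001,0,0]
    - [255,0,0,0,0]
    - [255,0,0,0,0]

```text
time_s: 15.68
position: [0.6369, -0.1864, 0.0536]
tcp_rot: [[-0.181, 0.984, -0.003], [0.984, 0.181, -0.0], [0.0, -0.003, -1.0]]
force: [-3.9, -1.4, 8.2]
opening: 0.551
grasp_force: 30.0
```

```bash
cat >> h.py <<'E'
def st():
    s=read_state();p=s['position']*1000-[672,-236.2,15];a=np.radians(10.5);R=np.array([[np.cos(a),-np.sin(a),0],[np.sin(a),np.cos(a),0],[0,0,1]])
    print('jig pos',np.round(p@R,1),'F',np.round(s['force']@R,1),'M',np.round(s['moment']@R,2),'psi',round(np.degrees(np.arctan2(s['tcp_rot'][1,1],s['tcp_rot'][0,1])),2),s['time_s'])
E
python3 -c "
from h import *
st()"
```

```text
jig pos [-25.5  55.3  38.6] F [-4.1 -0.7  8.2] M [-0.06  0.81 -0.02] psi 10.41 15.6833
```

Emit:
send_rows:
  plan:
    - [255,0,0,-0.0008,0]
    - [255,-0.003,0,0,0]
    - [255,-0.003,0,0,0]
    - [255,-0.002,0,0,0]
    - [255,-0.001,0,0,0]
    - [255,0,0,0,0]
    - [255,0,0,0,0]

```text
time_s: 16.27
position: [0.6401, -0.195, 0.0535]
tcp_rot: [[-0.18, 0.984, 0.001], [0.984, 0.18, -0.0], [-0.0, 0.001, -1.0]]
force: [0.4, 2.5, 3.9]
opening: 0.546
grasp_force: 30.0
```

Emit:
send_rows:
  plan:
    - [255,-0.001,0.001,0,0]
    - [255,-0.001,0.0005,0,0]
    - [255,0,0,0,0]
    - [255,0,0,0,0]

```text
time_s: 16.6
position: [0.6405, -0.1956, 0.0535]
tcp_rot: [[-0.181, 0.984, -0.002], [0.984, 0.181, 0.001], [0.002, -0.002, -1.0]]
force: [-3.6, 4.9, 7.1]
opening: 0.548
grasp_force: 30.0
```

```bash
python3 -c "
from h import *
st()"
```

```text
jig pos [-23.6  45.6  38.5] F [-2.7  5.5  7.1] M [0.58 0.28 0.05] psi 10.42 16.6
```

Emit:
send_rows:
  plan:
    - [255,0,0,-0.0006,0]
    - [255,-0.0005,0.001,0,0]
    - [255,-0.0005,0.001,0,0]
    - [255,0,0,0,0]
    - [255,0,0,0,0]
    - [255,0,0,0,0]

```text
time_s: 17.1
position: [0.6408, -0.1963, 0.0537]
tcp_rot: [[-0.181, 0.983, -0.007], [0.983, 0.181, 0.002], [0.003, -0.006, -1.0]]
force: [-6.0, 3.9, 7.9]
opening: 0.55
grasp_force: 30.0
```

```bash
python3 -c "
from h import *
st()"
```

```text
jig pos [-23.4  44.9  38.7] F [-5.2  4.9  7.9] M [0.47 0.91 0.16] psi 10.45 17.1
```

Emit:
send_rows:
  plan:
    - [255,0,0,-0.0006,0]
    - [255,-0.001,0.001,0,0]
    - [255,-0.001,0.0005,0,0]
    - [255,0,0,0,0]
    - [255,0,0,0,0]
    - [255,0,0,0,0]

```text
time_s: 17.6
position: [0.641, -0.1964, 0.0537]
tcp_rot: [[-0.182, 0.983, -0.011], [0.983, 0.182, 0.005], [0.007, -0.01, -1.0]]
force: [-8.1, 6.7, 8.0]
opening: 0.551
grasp_force: 30.0
```

```bash
python3 -c "
from h import *
st()"
```

```text
jig pos [-23.3  44.8  38.7] F [-6.7  8.   8. ] M [0.94 1.2  0.25] psi 10.47 17.6
```

Emit:
send_rows:
  plan:
    - [255,0,0,-0.0006,0]
    - [255,-0.0005,0.001,0,0]
    - [255,-0.0005,0.001,0,0]
    - [255,0,0,0,0]
    - [255,0,0,0,0]
    - [255,0,0,0,0]
    - [255,0,0,0,0]
    - [255,0,0,0,0]

```text
time_s: 18.27
position: [0.6411, -0.1965, 0.0539]
tcp_rot: [[-0.182, 0.983, -0.015], [0.983, 0.182, 0.006], [0.009, -0.014, -1.0]]
force: [-11.2, 6.5, 9.2]
opening: 0.548
grasp_force: 30.0
```

Run:
```python
from h import *
st()
s=read_state();i,d=capture('wrist');c=calibration('wrist')
P=cloud(c,d)*1000
q=P[(d>0)&(np.hypot(P[...,0]-544,P[...,1]+38)<45)&(P[...,2]>52)&(P[...,2]<70)]
print('knob',len(q),cv2.minAreaRect(q[:,:2].astype(np.float32)) if len(q)>5 else 0)
cv2.imwrite('pics/w5.png',cv2.resize(i,(800,600)))
```

```text
jig pos [-23.1  44.7  38.9] F [-9.8  8.5  9.2] M [1.04 1.72 0.29] psi 10.5 18.2667
knob 0 0
```

View pics/w5.png

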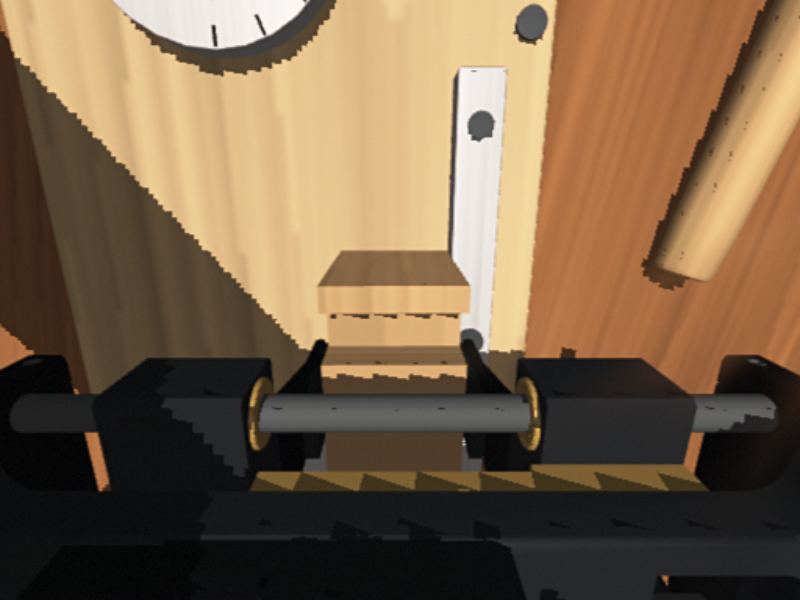

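The block sits in the corner. I'll press harder on the side fence and ease the down-force, so friction can't be carrying the load.

Emit:
send_rows:
  plan:
    - [255,-0.001,0,-0.0006,0]
    - [255,-0.001,0.0005,0,0]
    - [255,-0.001,0.0005,0,0]
    - [255,0,0,0,0]
    - [255,0,0,0,0]
    - [255,0,0,0,0]
    - [255,0,0,0,0]
    - [255,0,0,0,0]
    - [255,0,0,0,0]
    - [255,0,0,0,0]
    - [255,0,0,0,0]
    - [255,0,0,0,0]

```text
time_s: 19.32
position: [0.6412, -0.1966, 0.054]
tcp_rot: [[-0.181, 0.983, -0.019], [0.983, 0.181, 0.011], [0.014, -0.017, -1.0]]
force: [-12.6, 11.0, 10.5]
opening: 0.547
grasp_force: 30.0
```

Run:
```python
from h import *
st()
ct=calibration('top');it,dt=capture('top');P=cloud(ct,dt)*1000
q=P[(dt>0)&(np.hypot(P[...,0]-544,P[...,1]+38)<45)&(P[...,2]>50)&(P[...,2]<75)]
print('knob',len(q),cv2.minAreaRect(q[:,:2].astype(np.float32)) if len(q)>5 else 0)
```

```text
jig pos [-23.1  44.5  39. ] F [-10.4  13.1  10.5] M [1.85 1.74 0.17] psi 10.45 19.3167
knob 0 0
```

```bash
python3 -c "
from h import *
print(hand_in())"
```

```text
the job is handed in; nothing more can be done
None
```

I've handed the job in: the knob measured 10.55° against the jig's 10.5°, and the block is held in the corner at about 10 N towards the rear fence and 13 N towards the side fence; no verdict came back, and the arm hid the knob from a last check.

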